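# Hold a round washing tablet over the jug with the tongs

### The arm

A 6-joint arm with a two-finger parallel gripper is mounted at the origin on the work surface. World frame = base frame: x ahead of the robot, y to its left, z up, the work surface at z = 0. Lengths are in mm, angles in rad, forces in N, time in s.
With the tool pointing down it reaches from about 325 to 900 mm from the base axis. Payload 6.1 kg.
Tool frame: the origin (TCP) lies at the very end of the fingers, on their centre line; the grasp point (between the pads) lies 19 mm behind it; z points along the fingers, y is the direction in which the jaws open and shut (so a half turn about z gives the same grasp; the last joint's range is limited). The gripper opens to 85 mm and grips with 20 to 120 N. Pads are 22 mm wide; open, the fingers measure 114 mm over their backs; the gripper's body (76 mm by 85 mm) begins 54 mm behind the grasp point. The pads swing forward as they close: fully open they stand 13 mm farther back than shut.
Start: joints at [-1.245, 0.22, 1.526, -0, 1.395, -0.126], TCP at [272.858, -562.285, 231.3] pointing down, gripper open.
Joint ranges: [-2.98, 2.98], [-0.91, 2.08], [0.09, 2.57], [-1.24, 4.39], [0.2, 2.65], [-2.68, 2.68]. Speed limits (rad/s): [2.57, 2.57, 3.01, 3.14, 3.14, 3.14].

### API

Orientations are given as [roll, pitch, yaw] about the fixed x, y, z axes, in that order (R = Rz(yaw) Ry(pitch) Rx(roll)).
In Python, from cell import bot gives the robot as it stands.
- The arm moves only by the shell command python3 -m jog 'ROWS' [FORCE]. ROWS is JSON, a list of rows, each a list of 3 entries, a list of its own where there are three numbers: the shift along the tool's x, y, z in mm, then the turn, a rotation vector about the tool's x, y, z in rad, then the closure, from -1 (fully open) to 1 (shut). A call has 1 to 5 rows; each row is the pose to reach, as a shift and turn from the pose commanded when the call began, along the tool's axes at that moment; what a row does not reach only later rows make up. A row lasts 1/10 s, in which the tool goes at most 50 mm and 8.59 degrees, less where a joint would pass 70% of its speed; a pose out of reach is approached as far as the arm can. A call with a gripper value outside its range is refused whole. The fingers move at their own pace and stop on an object; FORCE is the grip in N (left out, the last holds). Time passes only in rows, so rows that repeat a pose let the fingers close. It gives the time, the measured TCP pose, the force and the opening at its end, in the units of the state.
- bot.observe(): the state, without advancing time (a new reading comes with each control period).
- bot.capture(name): name is "side" or "top" or "wrist"; returns a dict with "frame" (420x560x3 uint8, blue, green, red), "fx", "fy", "cx", "cy" (pixels), "R" (3x3) and "t" (3): a world point X has camera coordinates R X + t. Camera axes: x right, y down, z forward; pixel columns grow to the right and rows downward; lengths in mm; the calibration is good to about 2 mm. A picture is of the moment at which its call begins. There is no depth.
- bot.finish_job(): hands the job in, once; it reports no verdict.
The state is a dict: "clock": time; "joint_pos": joint angles; "dq": joint speeds; "joint_efforts": joint torques, N m; "position": TCP position; "tool_rot": TCP orientation; "force": force on the tool from outside, world axes, zero at the start; "moment": the same for the moment, N m; "gripper_width": finger opening in mm.
Only numpy, scipy, OpenCV 4.12 (cv2) and the standard library are available. Lean on these libraries where they do the work, as an engineer would, in place of code of your own. Each camera call takes 0.05 s, during which the arm holds its last target.

### The job

Take the dark steel tongs off the aluminium rack by gripping both of their arms, close their jaws on the round drum-shaped washing tablet in the open pod box (not the square or the cone-shaped one), lift it out and hold it in the tongs over the middle of the measuring jug's mouth, clear above the rim. Never touch the round tablet with the gripper itself, leave the other tablets, the jug and everything else standing where they are, and finish while still holding the tablet there in the tongs: do not let it go.

Things in the scene. Friction and masses are not known exactly. Their poses are not given: they have to be found in the camera images.
- tongs: Dark steel tongs, 180 mm long, 120 g, lying level on the rack, two arms side by side. This part is the hinge head (24 mm wide) and the -y arm. Origin: on the upright hinge axis at the rear, at the arms' underside; z up, x to the jaws midway between the spread arms. Arms: strips 4 mm thick on edge, z 0 to 20 mm. Balance point 66 mm ahead of the hinge. A spring spreads the arms against a stop.
- tongs_grip (a point): Where to grip the tongs, from above, one finger outside each arm: midway between two flat rubber pads (44 mm long, 18 mm tall), 70 mm ahead of the hinge, at the arms' mid-height. 60 mm over both pads when spread, 48 mm when the jaws hold the round tablet. Pads press back with 7 N at first, 10 N at the tablet. Squeezed to 55-57 mm they can be carried, jaws still open.
- tongs_jaws (a point): Middle between the spread jaws, 95 mm ahead of tongs_grip. Jaws: upright shallow V plates 28 mm long, from 14 mm below to 16 mm above the arms' underside. Spread: narrowest gap 50 mm, 70 mm over the outsides. They close round the 32 mm drum, whose axis then lies at this distance on the middle line between the arms; 40 N on the pads gives about 13 N there.
- tongs_arm: The other (+y) arm, turning about the same hinge axis. Origin as the tongs'; its axes coincide with theirs when spread and turn clockwise seen from above as the tongs close: 0.165 rad when they hold the round tablet, 0.27 at most. The fingers close evenly, so the middle line turns half as much relative to the tongs body.
- rack: Low fixed aluminium rack under the tongs. Base plate 150 x 90 mm, 4 mm thick; two cross bars 70 and 100 mm wide, tops 34 mm above the sill, at x = -62 and +55 mm, with end stops to 43 mm; open between the bars. Origin: centre of the base on the sill; x points from hinge to jaws; the hinge lies 75 mm behind the origin. Lift the tongs straight up.
- pod_box: White plastic pod box, fixed, 100 mm (x) by 240 mm (y). Origin: centre of its underside on the sill. The tablets stand on its filled-in grey floor 28 mm above the sill; a lip all round is 4 mm higher. The lid is folded right back on the far (+x) side, sloping down to the sill. The three tablets stand in a row along y, about 75 mm apart, in any order.
- tablet_round: The round tablet: a white upright drum 32 mm in diameter and 26 mm tall, about 30 g, standing on the floor of the pod box. Origin: centre of its underside, z up along the drum.
- tablet_block: Square white tablet, 30 x 30 mm and 26 mm tall, in the pod box; to be left alone. Origin: centre of its underside.
- tablet_cone: Cone-shaped white tablet, 32 mm wide at the foot, 26 mm tall, in the pod box; to be left alone. Origin: centre of its underside.
- jug: Measuring jug of red plastic, loose, about 150 g, round and open on top, 115 mm tall, 100 mm wide at the rim, 84 mm at the foot. Origin: centre of its underside on the sill. Handle on its +y side out to 86 mm from the axis, small pouring lip on -y.
- jug_rim (a point): Centre of the jug's mouth, at the height of the rim (115 mm above the sill).
- jar: Amber glass jar with metal cap, 68 mm wide, 110 mm tall; a bystander. Origin: centre of its underside.
- brush: Bamboo scrub brush lying bristles down, 185 mm long along x, head (+x) 48 mm wide, 28 mm tall; a bystander. Origin: on the sill near its middle.
- peg_a: Wooden clothes peg lying on the sill, 74 mm long, 13 mm wide, 12 mm tall; a bystander. Origin: centre of its underside.
- peg_b: A second such clothes peg; a bystander.

How it is judged (in metres and radians):
On the way, in this order (a step that is already met when the one before it is completed fails the run):
1. the tongs are gripped and lifted off the rack (height (world z) of tongs above 0.045 m and contact force between the fingers and tongs above 1 N and contact force between tongs and rack below 0.05 N), for 0.1 s.
2. the round tablet is held in the jaws and lifted out of the box (contact force between tongs_arm and tablet_round above 0.5 N and contact force between the fingers and tongs above 1 N and height (world z) of tablet_round above 0.045 m and contact force between tablet_round and pod_box below 0.05 N), for 0.1 s.
At the end, for the whole second after the job is handed in: Tablet squeezed in the jaws (>0.5 N), tongs held by the gripper, tablet origin within 30 mm of the jug mouth's centre (horizontal) and above 120 mm, still, not touching jug or gripper; tongs off the jug; jug upright, it and bystanders within 20 mm, other tablets within 12 mm of start (contact force between tongs_arm and tablet_round above 0.5 N and contact force between the fingers and tongs above 1 N and horizontal distance between tablet_round and jug_rim below 0.03 m and height (world z) of tablet_round above 0.12 m and contact force between each of tablet_round, tongs and jug below 0.05 N and contact force between the fingers and tablet_round below 0.05 N and linear speed of tablet_round below 0.05 m/s and angle between jug's own z axis and vertical below 0.1 rad and distance of each of tablet_block, tablet_cone from where it was at the start of the episode below 0.012 m and distance of each of jar, brush, peg_a, peg_b, jug from where it was at the start of the episode below 0.02 m); the arm keeps its last pose, push and grip.
It fails at once if the robot itself touches the round tablet (contact force between any of the fingers, the arm and tablet_round above 0.2 N).
It fails at once if another tablet, the jug or a bystander is pushed away (tablets 12 mm, others 20 mm) (distance of any of tablet_block, tablet_cone from where it was at the start of the episode above 0.012 m or distance of any of jar, brush, peg_a, peg_b, jug from where it was at the start of the episode above 0.02 m).
It also fails if it takes over 43 s, if anything falls off the work surface, if the arm or the gripper's body presses on something with over 40 N, if the wrist force passes 120 N, or if a joint passes its speed limit or range.

## Working session

There is one attempt and no reset: what is moved stays moved. The work goes in short steps, Python scripts to look and compute and a shell command to move; the robot and the scene stay as the last step left them, time stands still between calls to the robot, and variables do not carry over. Pictures are saved under pics/ and viewed, and the job is handed in when it is done.

```bash
ls; mkdir -p pics
python3 - <<'E'
from cell import bot
import cv2
print(bot.observe())
for n in ["side","top","wrist"]:
    c=bot.capture(n); cv2.imwrite(f"pics/{n}0.png",c["frame"]); print(n,c["fx"],c["cx"],c["cy"],c["R"],c["t"])
E
```

```text
pics
{'clock': 0.0, 'joint_pos': array([-1.24507746e+00,  2.21223523e-01,  1.52761223e+00, -2.61630241e-05,
        1.39472618e+00, -1.26095864e-01]), 'dq': array([ 0.00149619, -0.00136676,  0.0029741 , -0.0011401 , -0.00017475,
       -0.00073898]), 'joint_efforts': array([ 1.19304179e-03, -4.96905327e+01, -3.89391911e+01, -1.73497469e-04,
        1.12254472e-02,  8.21802359e-07]), 'position': array([ 272.66714699, -561.70255279,  230.20027908]), 'tool_rot': array([-3.13963576e+00, -2.22116290e-04,  4.51819123e-01]), 'force': array([-0.7047435 ,  0.20121107, -0.22222053]), 'moment': array([0.05761864, 0.00461117, 0.04845227]), 'gripper_width': 85.21119240141664}
side 442.0228919387766 282.8286107116797 213.16123560827631 [[-0.90497363 -0.425284   -0.01249974]
 [-0.21523294  0.48294724 -0.84878546]
 [ 0.36701159 -0.7654381  -0.52858964]] [518.47939536 201.32100423 708.56896245]
top 424.10691170513644 274.63261747849185 214.4269523054963 [[-0.0219946  -0.99970343 -0.01045376]
 [-0.99675856  0.02273678 -0.0771713 ]
 [ 0.0773861   0.00872253 -0.99696304]] [  19.03265102  575.87686332 1153.38544927]
wrist 370.6225191482106 276.9558316392629 211.0922818239539 [[ 0.43679688 -0.89955729 -0.00227389]
 [-0.85622548 -0.41652875  0.30558423]
 [-0.27583766 -0.13153128 -0.95216233]] [-623.91301047  -39.2106538   380.72227998]
```

View pics/side0.png

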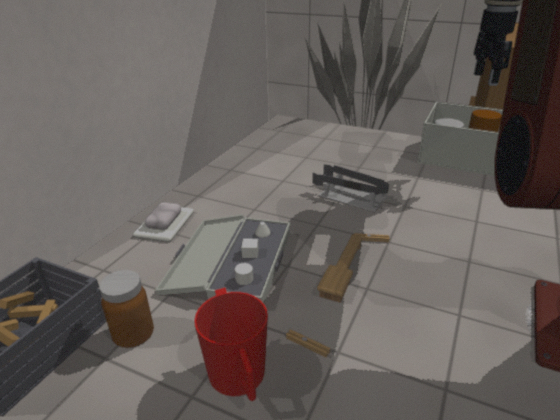

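View pics/top0.png

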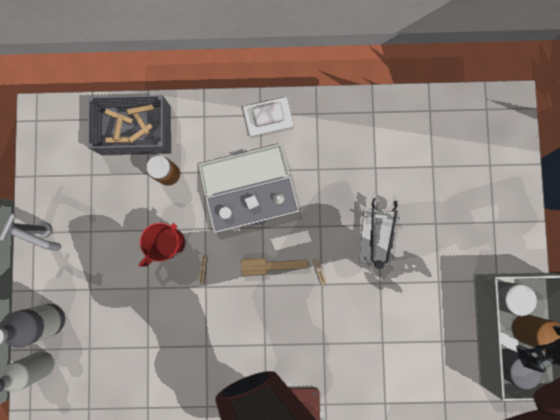

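View pics/wrist0.png

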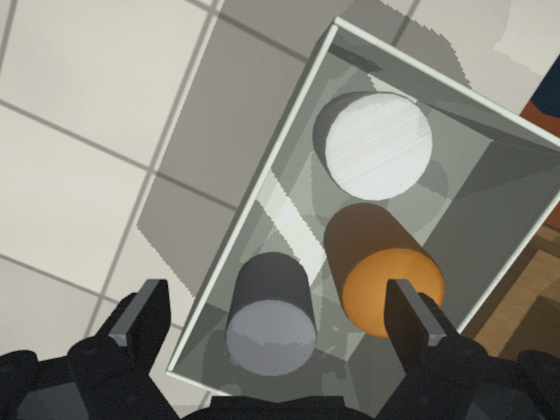

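The side view shows the tongs at about (350,182) and the box at (240,260), with the round tablet nearest at (244,273) and the jug at (235,340). In the top view the tongs are at (380,235), the tablets at (225,213) round, (252,202) square and (280,199) cone, and the jug at (162,242). I'll enlarge these.

Run:
```python
import cv2
t=cv2.imread("pics/top0.png"); s=cv2.imread("pics/side0.png")
def crop(im,x0,y0,w,h,k,name):
    c=cv2.resize(im[y0:y0+h,x0:x0+w],None,fx=k,fy=k,interpolation=cv2.INTER_CUBIC)
    for x in range((x0//10+1)*10,x0+w,10):
        cv2.line(c,((x-x0)*k,0),((x-x0)*k,6),(0,255,255),1); 
        if x%20==0: cv2.putText(c,str(x),((x-x0)*k-10,18),0,.4,(0,255,255),1)
    for y in range((y0//10+1)*10,y0+h,10):
        cv2.line(c,(0,(y-y0)*k),(6,(y-y0)*k),(0,255,255),1); cv2.putText(c,str(y),(8,(y-y0)*k+4),0,.4,(0,255,255),1)
    cv2.imwrite("pics/"+name,c)
crop(t,345,190,70,90,6,"c_top_tongs.png")
crop(t,195,140,115,100,6,"c_top_box.png")
crop(t,125,210,90,80,6,"c_top_jug.png")
crop(s,295,150,120,70,6,"c_side_tongs.png")
crop(s,180,210,120,100,6,"c_side_box.png")
```

```text
(no output)
```

View pics/c_top_tongs.png

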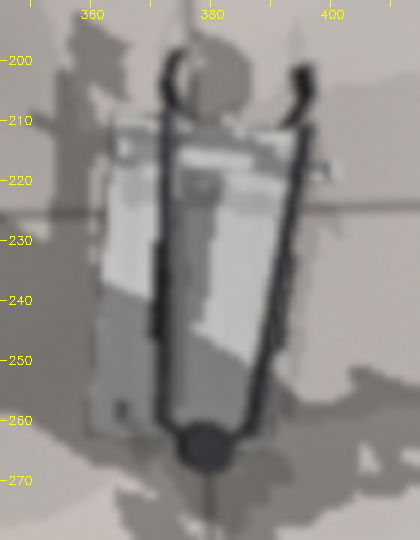

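View pics/c_top_box.png

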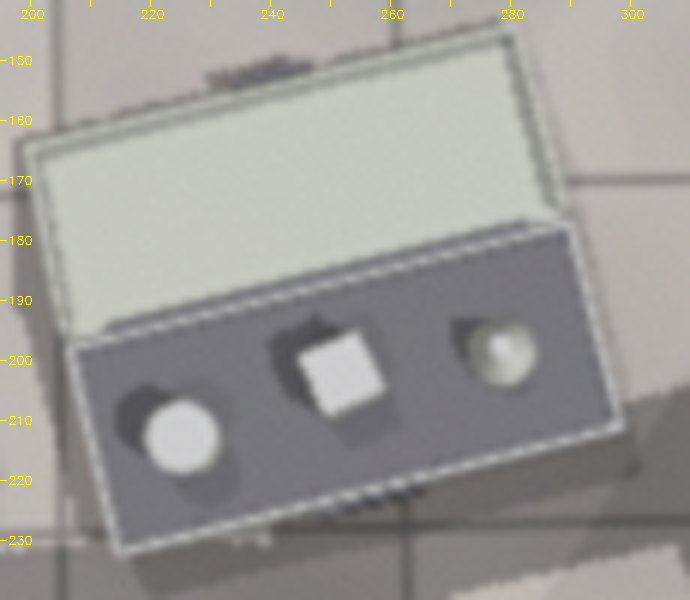

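View pics/c_top_jug.png

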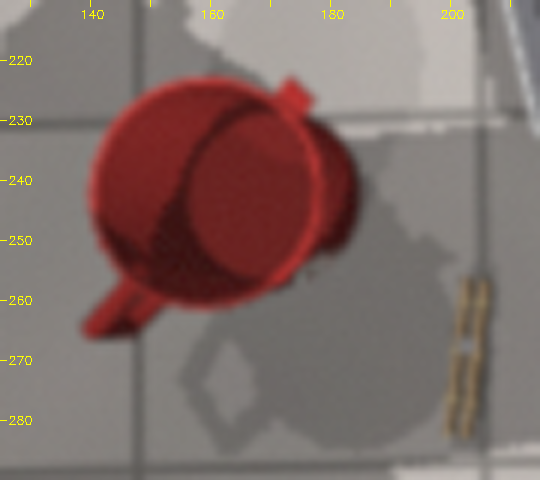

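View pics/c_side_tongs.png

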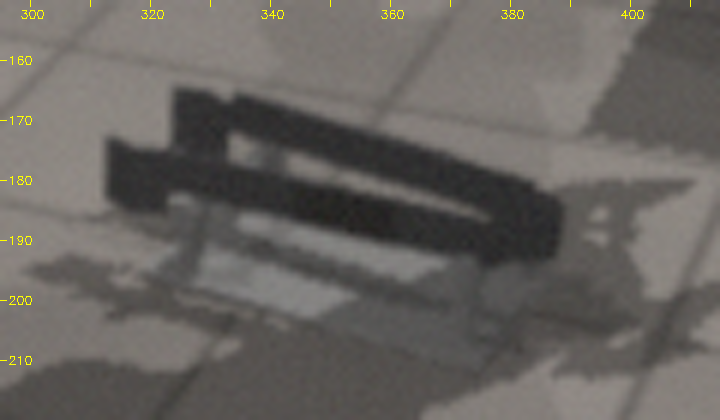

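View pics/c_side_box.png

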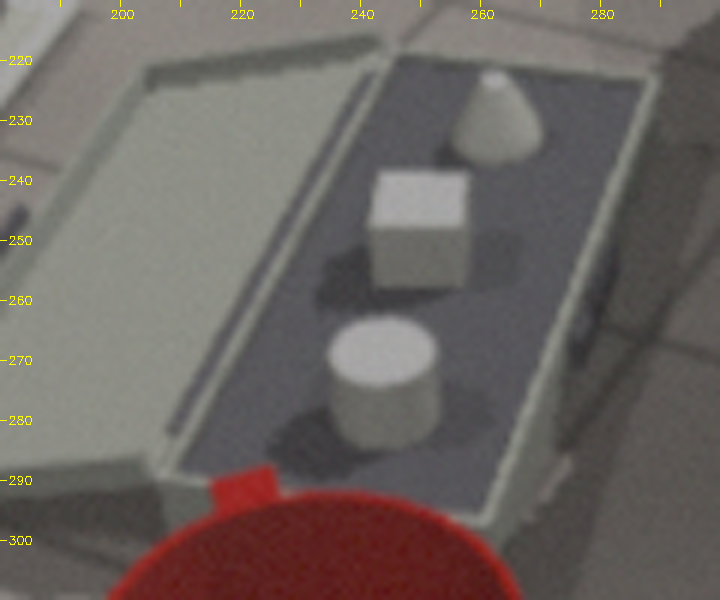

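```bash
cat > h.py <<'E'
import numpy as np, cv2
from scipy.spatial.transform import Rotation as Ro
K=lambda c:np.array([[c["fx"],0,c["cx"]],[0,c["fy"],c["cy"]],[0,0,1]])
def P(c): return K(c)@np.c_[c["R"],c["t"]]
def tri(c1,p1,c2,p2):
    X=cv2.triangulatePoints(P(c1),P(c2),np.float64(p1).reshape(2,1),np.float64(p2).reshape(2,1)); X=(X[:3]/X[3]).ravel()
    e=[np.linalg.norm(proj(c,X)-p) for c,p in((c1,p1),(c2,p2))]
    return X.round(1),np.round(e,1)
def proj(c,X):
    x=P(c)@np.r_[X,1]; return x[:2]/x[2]
def onz(c,p,z):
    R=np.array(c["R"]);t=np.array(c["t"])
    d=R.T@np.linalg.inv(K(c))@[p[0],p[1],1]; o=-R.T@t
    return (o+d*(z-o[2])/d[2]).round(1)
def zoom(im,x0,y0,w,h,k,name):
    c=cv2.resize(im[y0:y0+h,x0:x0+w],None,fx=k,fy=k,interpolation=cv2.INTER_CUBIC)
    for x in range((x0//10+1)*10,x0+w,10):
        cv2.line(c,((x-x0)*k,0),((x-x0)*k,6),(0,255,255),1)
        if x%20==0: cv2.putText(c,str(x),((x-x0)*k-10,18),0,.4,(0,255,255),1)
    for y in range((y0//10+1)*10,y0+h,10):
        cv2.line(c,(0,(y-y0)*k),(6,(y-y0)*k),(0,255,255),1); cv2.putText(c,str(y),(8,(y-y0)*k+4),0,.4,(0,255,255),1)
    cv2.imwrite("pics/"+name,c)
E
python3 - <<'E'
from h import *
from cell import bot
import pickle
c={n:bot.capture(n) for n in("side","top")}
pickle.dump(c,open("cams.pkl","wb"))
t,s=c["top"],c["side"]
print("camera pos",[-np.array(x["R"]).T@x["t"] for x in(t,s)])
print("round top",tri(t,(225,212.7),s,(243.8,268.5)),onz(t,(225,212.7),54),onz(s,(243.8,268.5),54))
for n,p,q in(("jaw+",(374,198.5),(312.5,173)),("jaw-",(396,201),(324,165)),("hinge",(379.5,264),(384,182))):
  print(n,tri(t,p,s,q),onz(t,p,52),onz(s,q,52))
print("hinge onz54",onz(t,(379.5,264.5),54))
print("jug",tri(t,(159.3,242),s,(233.5,328)),onz(t,(159.3,242),115))
for p in((367.5,215),(395,218),(361,260),(392,262)): print("arm/rack",onz(t,p,54))
for p in((207,197.5),(290,178),(298,211.5),(215,232)): print("box",onz(t,p,32))
for p in((252,202),(279,199)): print("tab",onz(t,p,54))
E
```

```text
camera pos [array([ 485.17280878,   -4.12701536, 1194.52279654]), array([252.48807339, 665.63925041, 551.9014095 ])]
round top (array([582.2, 140.3,  53.2]), array([0.3, 0.4])) [581.4 139.8  54. ] [582.4 141.3  54. ]
jaw+ (array([ 612.4, -263.5,   50.5]), array([0.5, 0.5])) [ 610.9 -263.7   52. ] [ 612.6 -260.4   52. ]
jaw- (array([ 604.4, -323.4,   47.8]), array([0.5, 0.4])) [ 602.7 -322.6   52. ] [ 602.5 -314.9   52. ]
hinge (array([ 435. , -269.3,   60.2]), array([0., 0.])) [ 434.7 -271.3   52. ] [ 438. -285.   52.]
hinge onz54 [ 433.5 -270.7   54. ]
jug (array([504.5, 305.2,  96.7]), array([0.5, 0.8])) [505.2 300.6 115. ]
arm/rack [ 566.5 -244.    54. ]
arm/rack [ 556.7 -317.4   54. ]
arm/rack [ 446.5 -222.    54. ]
arm/rack [ 439.4 -304.2   54. ]
box [626.6 191.8  32. ]
box [675.5 -38.7  32. ]
box [582.  -58.4  32. ]
box [530.8 170.7  32. ]
tab [608.8  66.3  54. ]
tab [615.3  -6.9  54. ]
```

Run:
```python
from h import *
im=cv2.imread("pics/side0.png"); zoom(im,190,285,90,110,5,"c_side_jug.png")
```

```text
(no output)
```

View pics/c_side_jug.png

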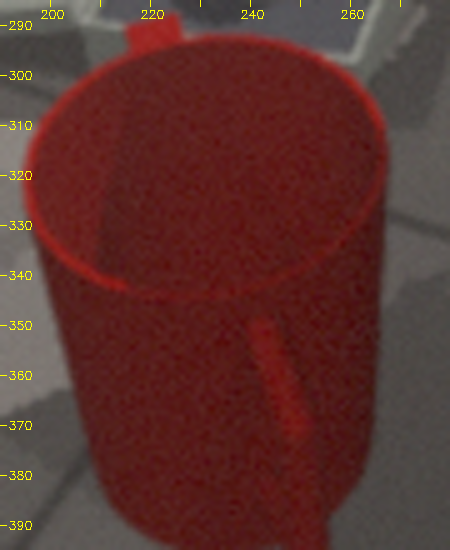

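Triangulation matches the known sizes. The round tablet's top is at (582,140,53), where 54 mm is expected. The hinge is near (434,-271), with the tongs at yaw about -0.13. The jug's mouth is near (504,301). First I'll rise, then move above the tongs.

```bash
python3 -m jog '[[[0,0,-50],[0,0,0],-1],[[30,-14,-60],[0,0,0.1],-1],[[75,-35,-60],[0,0,0.2],-1],[[120,-55,-60],[0,0,0.3],-1],[[165,-76,-60],[0,0,0.4],-1]]'
```

```text
clock: 0.75
position: [388.9, -420.6, 291.4]
tool_rot: [3.141, -0.0, 0.047]
force: [0.7, -0.9, 1.0]
gripper_width: 85.5
```

```bash
python3 -m jog '[[[38,-45,10],[0,0,0.1],-1],[[76,-90,20],[0,0,0.18],-1],[[114,-135,40],[0,0,0.18],-1],[[114,-135,40],[0,0,0.18],-1],[[114,-135,40],[0,0,0.18],-1]]'
python3 - <<'E'
from h import *
from cell import bot
import pickle
c=bot.capture("wrist"); pickle.dump(c,open("w1.pkl","wb")); cv2.imwrite("pics/w1.png",c["frame"])
print(bot.observe()["position"],bot.observe()["tool_rot"],-np.array(c["R"]).T@c["t"])
for X in((434,-270.8,54),(503.4,-279.8,54),(608.5,-293.4,50),(434,-270.8,34)): print(proj(c,np.array(X)))
E
```

```text
clock: 1.25
position: [496.2, -277.1, 249.5]
tool_rot: [-3.139, 0.002, -0.123]
force: [-1.2, -1.0, -0.0]
gripper_width: 85.7
[ 495.45515623 -279.19746932  250.34523893] [-3.14073079e+00  1.61568404e-03 -1.24528216e-01] [ 574.86865735 -286.71037452  392.03364578]
[279.33996224 242.34847871]
[279.93094542 172.51326017]
[280.91016086  48.85859841]
[279.26987865 234.86229882]
```

View pics/w1.png

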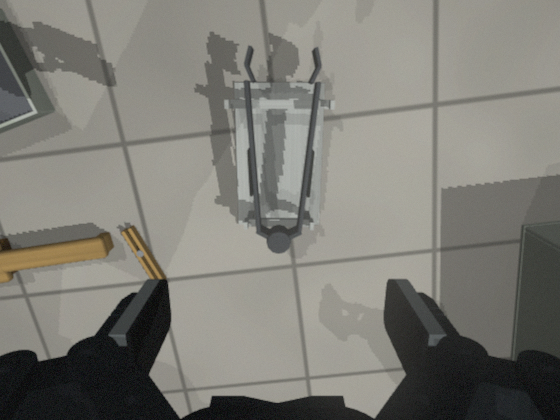

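Run:
```python
from h import *
im=cv2.imread("pics/w1.png"); zoom(im,225,35,120,115,5,"w1a.png");zoom(im,225,145,120,115,5,"w1b.png")
```

```text
(no output)
```

View pics/w1a.png

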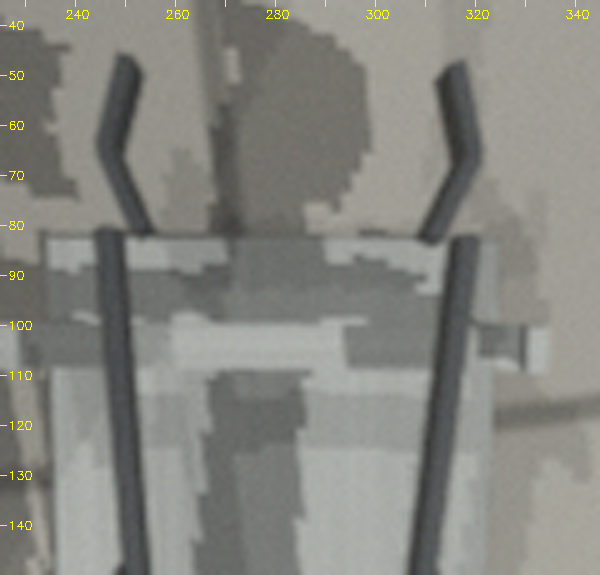

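View pics/w1b.png

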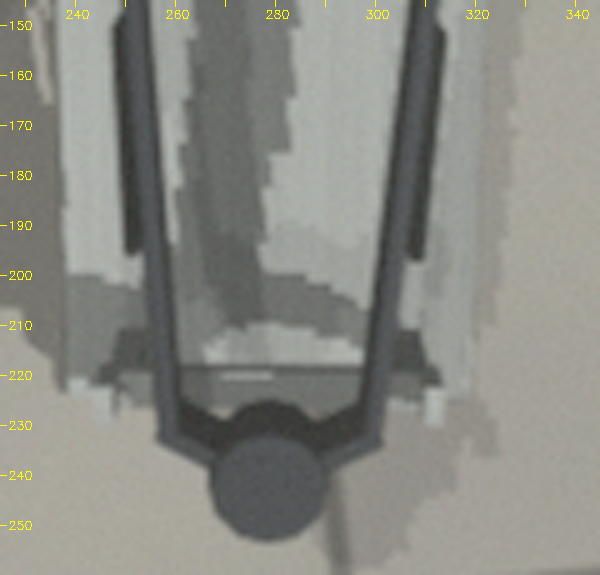

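Run:
```python
from h import *
import pickle
c=pickle.load(open("w1.pkl","rb")); cs=pickle.load(open("cams.pkl","rb"))
h=onz(c,(278.7,241.3),54); l=onz(c,(246.5,82),54); r=onz(c,(317.5,83),54)
lp=onz(c,(248.5,172),52);rp=onz(c,(312.5,172),52)
print(h,l,r,lp,rp,np.linalg.norm(lp-rp),(lp+rp)/2)
m=(l+r)/2; d=m-h; y=np.arctan2(d[1],d[0]); print(y,np.linalg.norm(d)); print("grip",h[:2]+70*np.array([np.cos(y),np.sin(y)]))
print("tri hinge",tri(c,(278.7,241.3),cs["top"],(379.5,264.3)), "jaw",tri(c,(250,46),cs["side"],(312.5,173)),tri(c,(316,48),cs["side"],(324,165)))
```

```text
[ 435.2 -270.3   54. ] [ 585.7 -260.8   54. ] [ 577.3 -321.4   54. ] [ 507.  -250.7   52. ] [ 499.7 -310.    52. ] 59.74763593649544 [ 503.35 -280.35   52.  ]
-0.14122713413782126 147.77120829173728
grip [ 504.50308088 -280.1530696 ]
tri hinge (array([ 434.2, -270.7,   52.6]), array([0.6, 0.2])) jaw (array([ 614.7, -267.3,   48.3]), array([0.8, 0.2])) (array([ 605.6, -323.3,   47.7]), array([0.1, 0. ]))
```

```bash
python3 -m jog '[[[8,1,40],[0,0,0.017],-1],[[8,1,85],[0,0,0.017],-1],[[8,1,130],[0,0,0.017],-1],[[8,1,130],[0,0,0.017],-1],[[8,1,130],[0,0,0.017],-1]]'
python3 - <<'E'
from h import *
from cell import bot
import pickle
c=bot.capture("wrist"); pickle.dump(c,open("w2.pkl","wb")); cv2.imwrite("pics/w2.png",c["frame"])
print(bot.observe()["position"],bot.observe()["tool_rot"],bot.observe()["force"])
for X in((435,-270.5,54),(504,-280.2,54)): print(proj(c,np.array(X)))
E
```

```text
clock: 1.8
position: [502.1, -284.1, 121.7]
tool_rot: [-3.141, 0.001, -0.146]
force: [0.1, -0.4, 0.6]
gripper_width: 85.5
[ 503.53752965 -284.87406989  123.74478392] [ 3.14005083e+00 -2.39844318e-03 -1.46226458e-01] [ 0.03749846 -0.73507998  0.19425735]
[272.24858805 325.49704973]
[271.04271961 226.77708868]
```

View pics/w2.png

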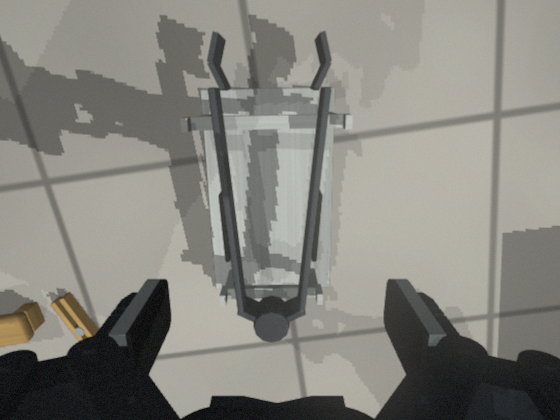

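Run:
```python
from h import *
import pickle
a=pickle.load(open("w1.pkl","rb"));c=pickle.load(open("w2.pkl","rb"))
zoom(c["frame"],190,180,150,100,5,"w2a.png"); 
print(tri(a,(278.7,241.3),c,(271,325)),onz(c,(271,325),54),tri(a,(246.5,82),c,(214,89)),tri(a,(317.5,83),c,(325.5,89)),
 onz(c,(214,89),54),onz(c,(325.5,89),54))
```

```text
(array([ 435.1, -270. ,   53.5]), array([0.3, 0.5])) [ 435.5 -269.7   54. ] (array([ 586.5, -259.9,   42.6]), array([0.6, 1. ])) (array([ 577.6, -323.7,   33. ]), array([0.2, 0.3])) [ 586.7 -261.7   54. ] [ 578.  -321.2   54. ]
```

View pics/w2a.png

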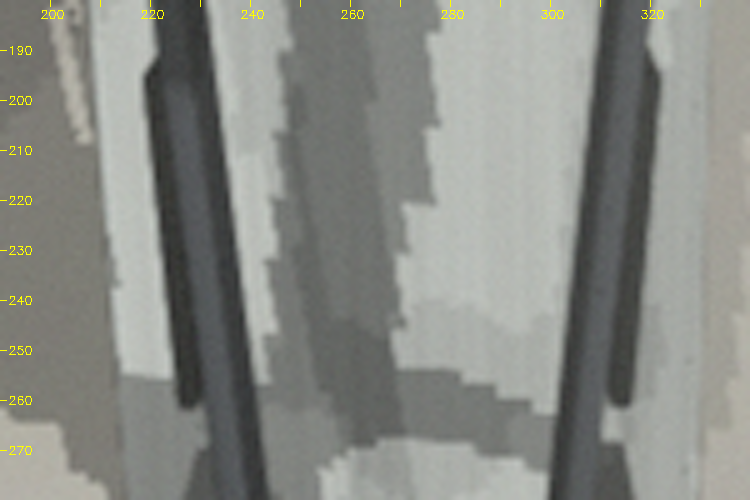

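```bash
python3 -m jog '[[[0,-4,35],[0,0,0],-1],[[0,-4,70],[0,0,0],-1],[[0,-4,90],[0,0,0],-1],[[0,-4,100],[0,0,0],-1],[[0,-4,100],[0,0,0],-1]]'
python3 - <<'E'
from h import *
from cell import bot
for n in("wrist","side"):
    c=bot.capture(n); cv2.imwrite(f"pics/{n}3.png",c["frame"])
    if n=="side": zoom(c["frame"],280,90,150,120,5,"s3z.png")
print(bot.observe()["position"],bot.observe()["tool_rot"],bot.observe()["force"])
E
```

```text
clock: 2.35
position: [504.2, -280.2, 22.6]
tool_rot: [3.141, -0.001, -0.145]
force: [0.3, 0.4, 0.4]
gripper_width: 85.4
[ 504.99791121 -280.61605129   23.82219007] [ 3.13970528 -0.0034505  -0.14539422] [0.47869362 0.26864287 0.26355579]
```

View pics/wrist3.png

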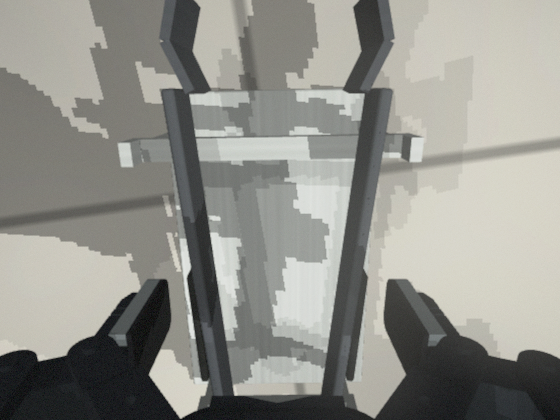

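View pics/s3z.png

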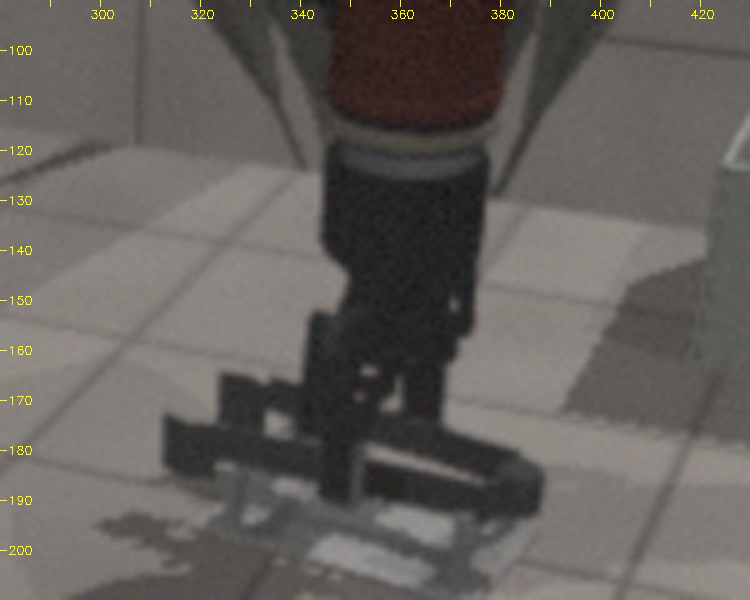

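```bash
python3 -m jog '[[[0,0,0],[0,0,0],-0.3],[[0,0,0],[0,0,0],-0.32],[[0,0,0],[0,0,0],-0.32],[[0,0,0],[0,0,0],-0.32],[[0,0,0],[0,0,0],-0.32]]' 40
```

```text
clock: 2.95
position: [504.8, -280.2, 23.5]
tool_rot: [3.14, -0.003, -0.145]
force: [-0.2, 0.4, 6.1]
gripper_width: 56.6
```

```bash
python3 -m jog '[[[0,0,0],[0,0,0],-0.29],[[0,0,0],[0,0,0],-0.29],[[0,0,-3],[0,0,0],-0.29],[[0,0,-7],[0,0,0],-0.29],[[0,0,-12],[0,0,0],-0.29]]'
python3 - <<'E'
from h import *
from cell import bot
c=bot.capture("side"); zoom(c["frame"],280,90,150,120,5,"s4z.png")
E
```

```text
clock: 3.45
position: [503.0, -278.9, 33.3]
tool_rot: [-3.141, 0.001, -0.145]
force: [-0.5, 0.3, -1.9]
gripper_width: 55.2
```

View pics/s4z.png

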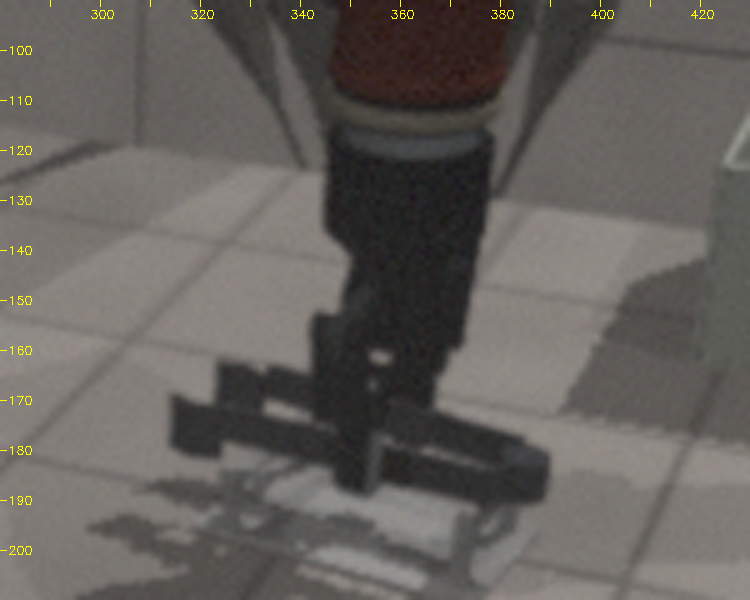

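```bash
python3 -m jog '[[[0,0,-10],[0,0,0],-0.29],[[0,0,-25],[0,0,0],-0.29],[[0,0,-45],[0,0,0],-0.29],[[0,0,-65],[0,0,0],-0.29],[[0,0,-80],[0,0,0],-0.29]]'
python3 -m jog '[[[0,0,-10],[0,0,0],-0.29],[[0,0,-15],[0,0,0],-0.29],[[0,0,-15],[0,0,0],-0.29]]'
python3 - <<'E'
from h import *
from cell import bot
import pickle
c=bot.capture("side"); zoom(c["frame"],280,60,150,120,5,"s5z.png")
c=bot.capture("wrist"); pickle.dump(c,open("w5.pkl","wb")); cv2.imwrite("pics/w5.png",c["frame"])
E
```

```text
clock: 4.0
position: [504.1, -279.8, 116.0]
tool_rot: [3.14, -0.002, -0.145]
force: [0.7, -0.1, 0.3]
gripper_width: 55.4
clock: 4.3
position: [503.6, -279.4, 128.9]
tool_rot: [3.141, -0.001, -0.145]
force: [-0.6, -0.0, -1.5]
gripper_width: 55.0
```

View pics/s5z.png

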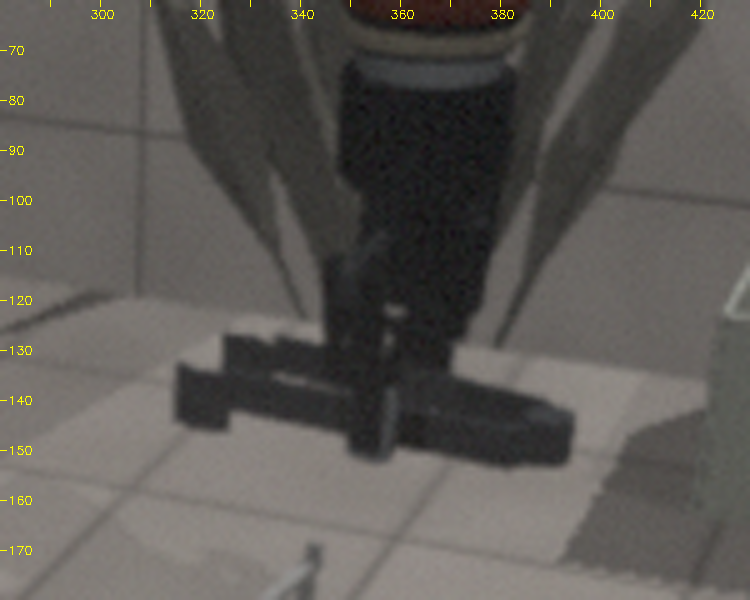

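View pics/w5.png

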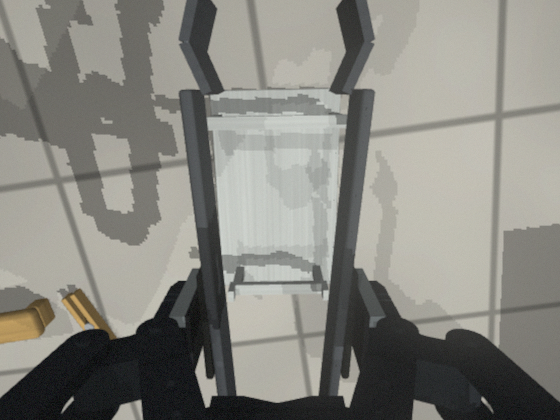

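Run:
```python
from h import *
import pickle
cs=pickle.load(open("cams.pkl","rb")); w=pickle.load(open("w5.pkl","rb"))
g=np.array([503.9,-279.8]);a=-.145;x=np.array([np.cos(a),np.sin(a)]);y=np.array([-x[1],x[0]])
u=140
def Pt(f,l,z): return np.r_[g+f*x+l*y,z]
for n,p in(("hinge rear top",Pt(-82,0,u+20)),("hinge top",Pt(-70,0,u+20)),("tip+ top",Pt(109,25,u+16)),("tip- top",Pt(109,-25,u+16)),("tip+ bot",Pt(109,25,u-14)),("armend+ top",Pt(77,27.5,u+20)),("armend- top",Pt(77,-27.5,u+20))):
    print(n,proj(cs["side"],p).round(1),proj(w,p).round(1))
```

```text
hinge rear top [394.1 143.6] [279.7 495.5]
hinge top [389.  142.5] [279.7 474.3]
tip+ top [314.  132.1] [188.4 -28.2]
tip- top [324.2 125.7] [374.  -28.2]
tip+ bot [313.7 143.7] [208.1  -1.5]
armend+ top [325.4 133.5] [184.6  96.3]
armend- top [336.3 126.3] [377.2  96.3]
```

```bash
python3 -m jog '[[[-3,-10,0],[0,0,-0.01],-0.29],[[-8,-30,0],[0,0,-0.03],-0.29],[[-15,-60,0],[0,0,-0.06],-0.29],[[-23,-95,0],[0,0,-0.09],-0.29],[[-31,-130,0],[0,0,-0.12],-0.29]]'
```

```text
clock: 4.9
position: [490.4, -143.3, 127.6]
tool_rot: [-3.14, 0.001, -0.023]
force: [-0.2, 0.4, -0.8]
gripper_width: 55.2
```

```bash
python3 -m jog '[[[-3,-30,0],[0,0,-0.03],-0.29],[[-7,-62,0],[0,0,-0.06],-0.29],[[-10,-95,0],[0,0,-0.09],-0.29],[[-13,-130,0],[0,0,-0.12],-0.29],[[-16,-160,0],[0,0,-0.14],-0.29]]'
```

```text
clock: 5.4
position: [477.9, 17.3, 127.8]
tool_rot: [-3.141, 0.001, 0.118]
force: [0.6, -0.5, -1.3]
gripper_width: 55.3
```

```bash
python3 -m jog '[[[1,-30,0],[0,0,-0.03],-0.29],[[3,-60,0],[0,0,-0.06],-0.29],[[4,-85,0],[0,0,-0.08],-0.29],[[4,-100,0],[0,0,-0.09],-0.29],[[4,-100,0],[0,0,-0.09],-0.29]]'
python3 - <<'E'
from h import *
from cell import bot
import pickle
c=bot.capture("wrist"); pickle.dump(c,open("w6.pkl","wb")); cv2.imwrite("pics/w6.png",c["frame"])
s=bot.capture("side"); pickle.dump(s,open("s6.pkl","wb")); cv2.imwrite("pics/s6.png",s["frame"])
o=bot.observe();print(o["position"],o["tool_rot"])
print(proj(c,np.array([582,140.5,54.])))
E
```

```text
clock: 5.9
position: [470.2, 116.8, 127.7]
tool_rot: [-3.141, 0.001, 0.209]
force: [-0.3, 0.9, -1.1]
gripper_width: 54.8
[470.94101053 114.81450324 127.86262915] [3.14155485e+00 9.73252727e-04 2.06974655e-01]
[277.66072322  21.61409426]
```

View pics/w6.png

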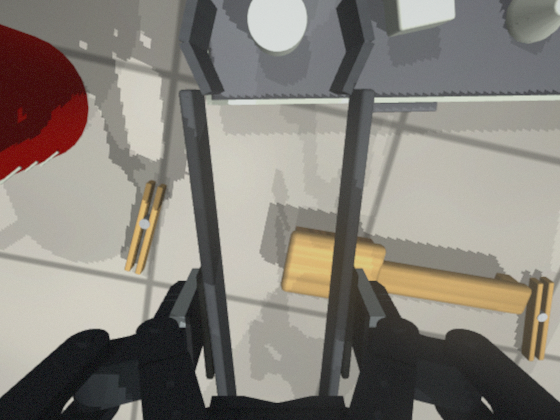

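View pics/s6.png

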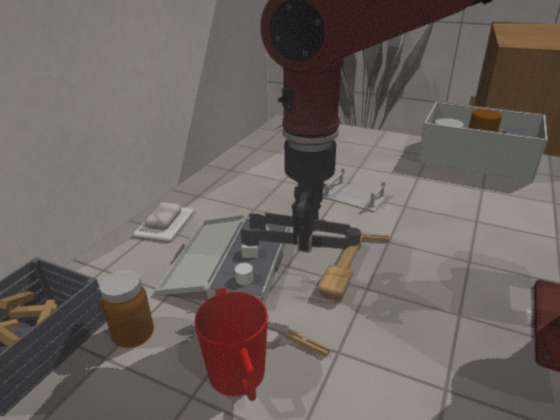

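Run:
```python
from h import *
import pickle
c=pickle.load(open("w6.pkl","rb"))
for p in((295,228),(385,245),(378,272),(355,298),(283,287)): print(onz(c,p,28))
T=onz(c,(277.3,20),54);print("tab",T)
cs=pickle.load(open("cams.pkl","rb"));print(tri(c,(277.3,20),cs["side"],(243.8,268.5)))
g=np.array([489.5,120.7]);a=.208;x=np.array([np.cos(a),np.sin(a)]);y=np.array([-x[1],x[0]])
for f in(-11,11):
  for l in(-28,-44,28,44): print("finger",f,l,(g+f*x+l*y).round(1))
print("hinge",g-82*x)
```

```text
[461.7 102.5  28. ]
[462.4  37.3  28. ]
[441.  36.  28.]
[416.9  46.5  28. ]
[414.7 100.8  28. ]
tab [582.7 140.8  54. ]
(array([582.7, 140.8,  53.6]), array([0.1, 0. ]))
finger -11 -28 [484.5  91. ]
finger -11 -44 [487.8  75.4]
finger -11 28 [473.  145.8]
finger -11 44 [469.7 161.5]
finger 11 -28 [506.   95.6]
finger 11 -44 [509.3  79.9]
finger 11 28 [494.5 150.4]
finger 11 44 [491.2 166. ]
hinge [409.26743799 103.76671936]
```

```bash
python3 -m jog '[[[10,-0.5,0],[0,0,0],-0.29],[[20,-0.5,15],[0,0,0],-0.29],[[20,-0.5,40],[0,0,0],-0.29],[[20,-0.5,60],[0,0,0],-0.29],[[20,-0.5,60],[0,0,0],-0.29]]'
python3 - <<'E'
from h import *
from cell import bot
import pickle
c=bot.capture("wrist"); pickle.dump(c,open("w7.pkl","wb")); cv2.imwrite("pics/w7.png",c["frame"])
s=bot.capture("side"); zoom(s["frame"],200,180,170,120,4,"s7z.png")
t=bot.capture("top"); zoom(t["frame"],190,160,100,90,6,"t7z.png")
o=bot.observe();print(o["position"],o["tool_rot"])
print(proj(c,np.array([582.7,140.8,54.])))
E
```

```text
clock: 6.5
position: [489.5, 117.7, 65.2]
tool_rot: [-3.141, 0.006, 0.203]
force: [-0.5, -0.2, -1.8]
gripper_width: 55.1
[492.5033267  118.25685509  69.16789359] [ 3.14147363e+00 -1.11343943e-03  2.03901550e-01]
[267.69883497  45.24058117]
```

View pics/w7.png

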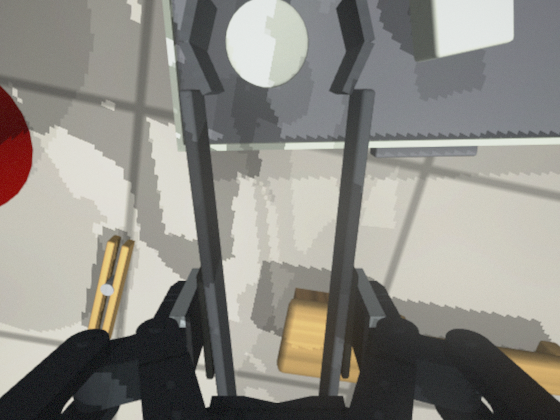

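View pics/s7z.png

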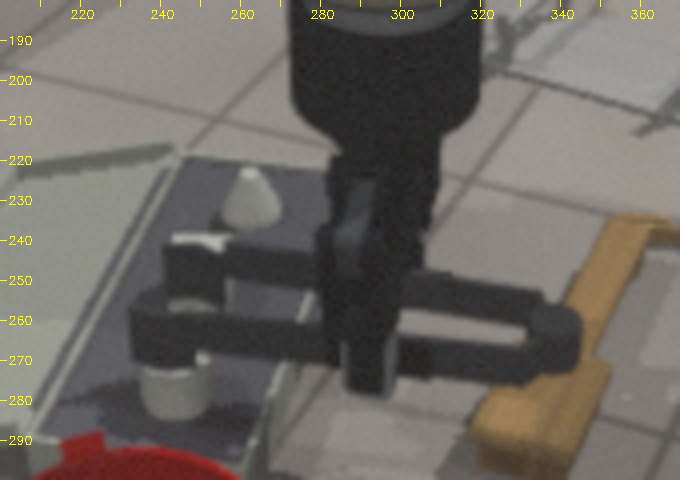

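View pics/t7z.png

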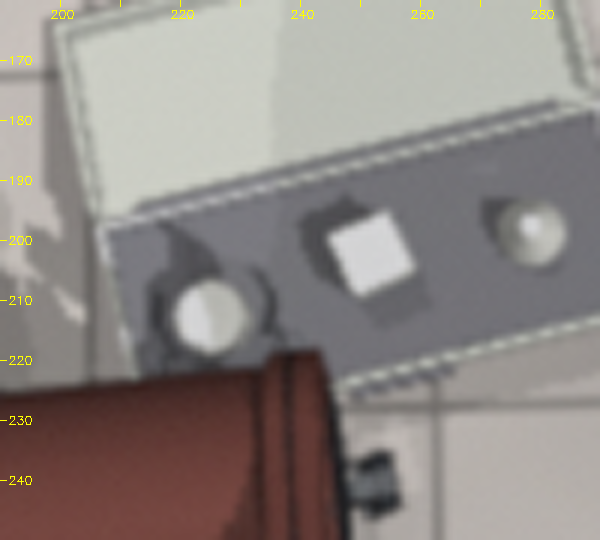

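Run:
```python
from h import *
import pickle
c=pickle.load(open("w7.pkl","rb")); zoom(c["frame"],170,0,220,110,3,"w7a.png")
from cell import bot
o=bot.observe();g=np.array([491,118.]);a=.2035;x=np.array([np.cos(a),np.sin(a)]);y=np.array([-x[1],x[0]])
for n,p,z in(("apex",(277,45),94),("tab",(267,42),54),("armend L",(191,92),98),("armend R",(362,92),98)):
    d=onz(c,p,z)[:2]-g; print(n,d@x,d@y)
```

```text
apex 90.31470594857417 0.25276357050828513
tab 95.59398500869595 4.064483996426166
armend L 77.73389890218567 24.393461449019146
armend R 77.71490985670485 -23.694994955986722
```

View pics/w7a.png

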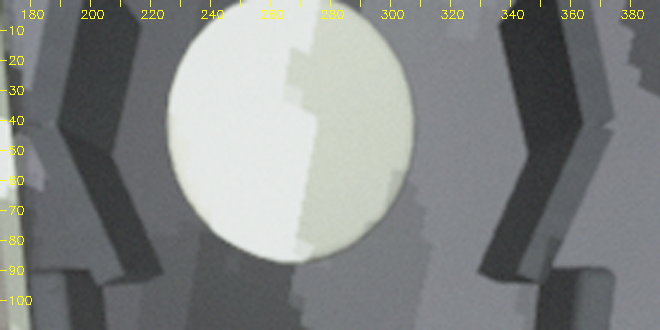

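```bash
python3 -m jog '[[[0.5,-2,0],[0,0,0],-0.29],[[0.5,-4,5],[0,0,0],-0.29],[[0.5,-4,15],[0,0,0],-0.29],[[0.5,-4,25],[0,0,0],-0.29],[[0.5,-4,31],[0,0,0],-0.29]]'
python3 -m jog '[[[0,0,0],[0,0,0],-0.29],[[0,0,0],[0,0,0],-0.29]]'
python3 - <<'E'
from h import *
from cell import bot
import pickle
c=bot.capture("wrist"); pickle.dump(c,open("w8.pkl","wb")); cv2.imwrite("pics/w8.png",c["frame"])
s=bot.capture("side"); zoom(s["frame"],200,180,170,120,4,"s8z.png")
E
```

```text
clock: 7.15
position: [490.2, 122.6, 35.7]
tool_rot: [-3.141, 0.002, 0.205]
force: [-0.9, 0.0, -1.9]
gripper_width: 55.4
clock: 7.35
position: [490.9, 122.6, 36.9]
tool_rot: [-3.141, 0.001, 0.205]
force: [-0.3, 0.4, -1.2]
gripper_width: 55.2
```

View pics/w8.png

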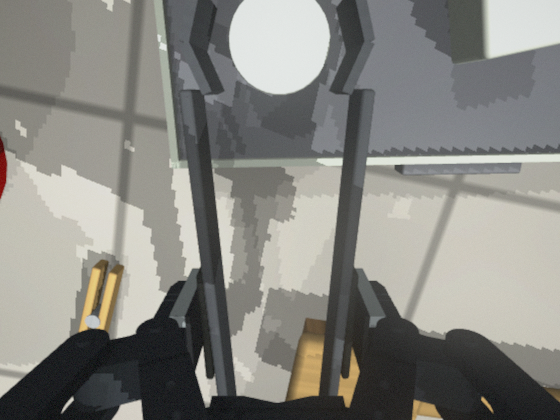

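View pics/s8z.png

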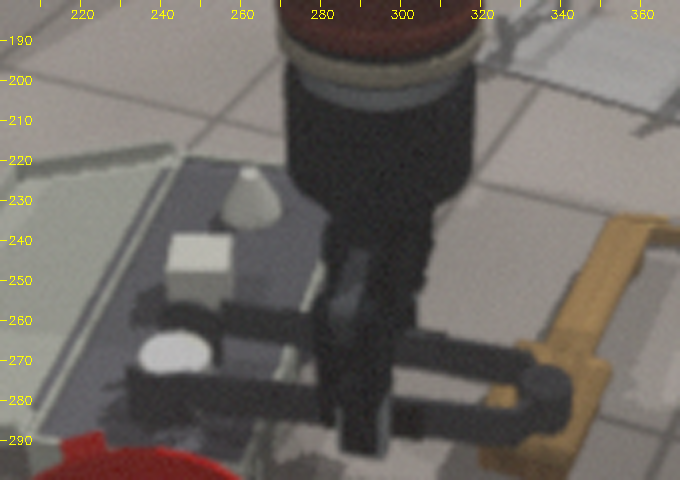

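```bash
python3 -m jog '[[[0,0.5,1],[0,0,0],-0.27],[[0,0.5,2],[0,0,0],-0.24],[[0,0.5,2],[0,0,0],-0.2],[[0,0.5,2],[0,0,0],-0.15],[[0,0.5,2],[0,0,0],-0.1]]' 40
python3 -m jog '[[[0,0,0],[0,0,0],0],[[0,0,0],[0,0,0],0],[[0,0,0],[0,0,0],0]]' 40
python3 - <<'E'
from h import *
from cell import bot
c=bot.capture("wrist"); cv2.imwrite("pics/w9.png",c["frame"])
s=bot.capture("side"); zoom(s["frame"],200,180,170,120,4,"s9z.png")
E
```

```text
clock: 7.95
position: [491.4, 122.2, 35.4]
tool_rot: [3.142, -0.0, 0.205]
force: [-1.4, 0.2, -0.7]
gripper_width: 47.5
clock: 8.25
position: [491.4, 122.2, 35.4]
tool_rot: [3.142, -0.0, 0.205]
force: [-1.0, 0.3, -1.2]
gripper_width: 47.4
```

View pics/w9.png

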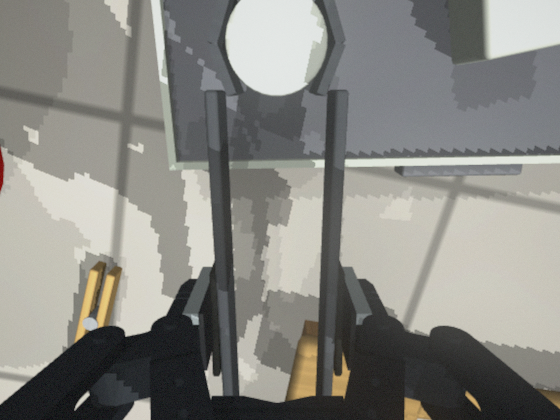

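View pics/s9z.png

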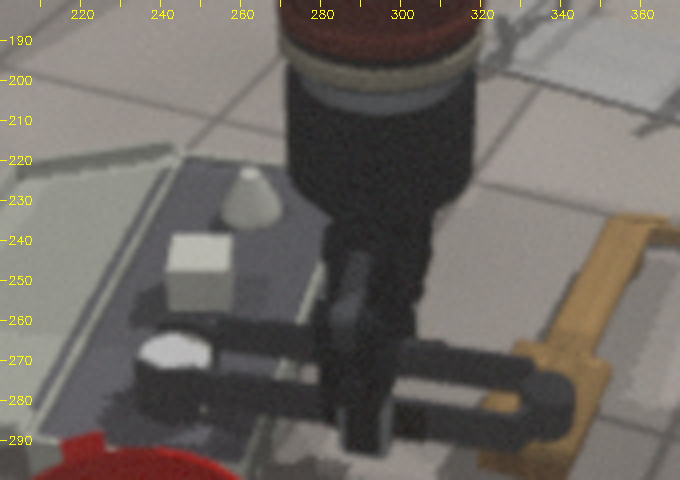

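The opening stopped at 47.4 mm, close to the expected 48 mm, and the jaws sit round the drum. I'll lift it now.

```bash
python3 -m jog '[[[0,0,-3],[0,0,0],0],[[0,0,-8],[0,0,0],0],[[0,0,-16],[0,0,0],0],[[0,0,-26],[0,0,0],0],[[0,0,-38],[0,0,0],0]]' 45
python3 -m jog '[[[0,0,-15],[0,0,0],0],[[0,0,-35],[0,0,0],0],[[0,0,-55],[0,0,0],0],[[0,0,-75],[0,0,0],0],[[0,0,-90],[0,0,0],0]]'
python3 - <<'E'
from h import *
from cell import bot
c=bot.capture("wrist"); cv2.imwrite("pics/w10.png",c["frame"])
s=bot.capture("side"); zoom(s["frame"],200,100,170,180,3,"s10z.png")
E
```

```text
clock: 8.85
position: [491.3, 122.1, 74.3]
tool_rot: [3.142, 0.0, 0.205]
force: [0.5, -0.3, -2.8]
gripper_width: 47.0
clock: 9.35
position: [492.0, 122.2, 166.0]
tool_rot: [3.141, -0.003, 0.205]
force: [-0.8, -0.1, -0.9]
gripper_width: 47.4
```

View pics/w10.png

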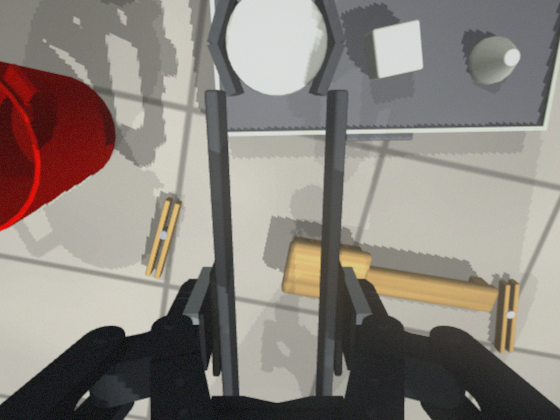

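View pics/s10z.png

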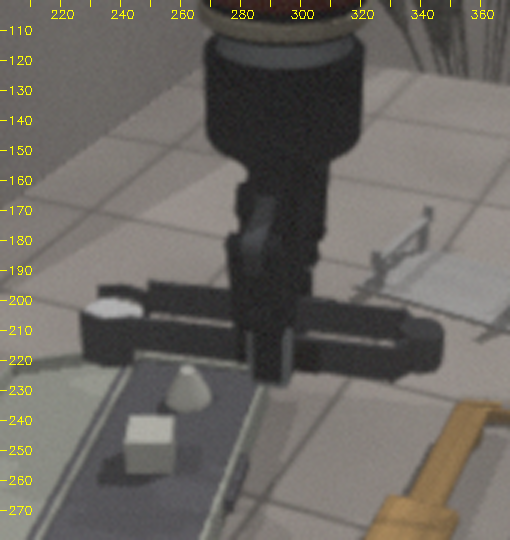

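```bash
python3 -m jog '[[[-3,-10,-10],[0,0,0],0],[[-8,-30,-15],[0,0,0],0],[[-15,-55,-15],[0,0,0],0],[[-23,-85,-15],[0,0,0],0],[[-30,-115,-15],[0,0,0],0]]' 45
python3 -m jog '[[[-7,-25,0],[0,0,0],0],[[-12,-45,0],[0,0,0],0],[[-16,-57,0],[0,0,0],0],[[-16,-57,0],[0,0,0],0],[[-16,-57,0],[0,0,0],0]]'
python3 - <<'E'
from h import *
from cell import bot
import pickle
c=bot.capture("wrist"); cv2.imwrite("pics/w11.png",c["frame"]);pickle.dump(c,open("w11.pkl","wb"))
t=bot.capture("top"); zoom(t["frame"],120,190,110,90,6,"t11z.png")
s=bot.capture("side"); cv2.imwrite("pics/s11.png",s["frame"])
cs=pickle.load(open("cams.pkl","rb"));print("rim",tri(cs["top"],(159.3,242),cs["side"],(231,317.5)))
print(proj(c,np.array([505,300.6,115.])))
E
```

```text
clock: 9.95
position: [437.0, 229.8, 177.9]
tool_rot: [-3.141, 0.002, 0.204]
force: [0.6, 0.4, -1.2]
gripper_width: 47.6
clock: 10.45
position: [411.1, 280.9, 178.1]
tool_rot: [3.141, 0.0, 0.206]
force: [0.0, -0.7, -1.6]
gripper_width: 47.2
rim (array([506.4, 301.9, 112.5]), array([0.5, 0.9]))
[277.21921448  57.60243064]
```

View pics/w11.png

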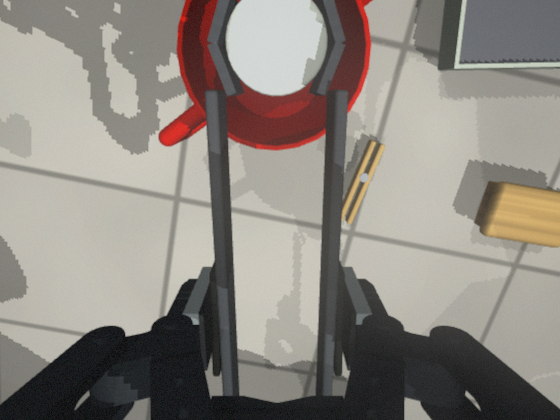

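View pics/t11z.png

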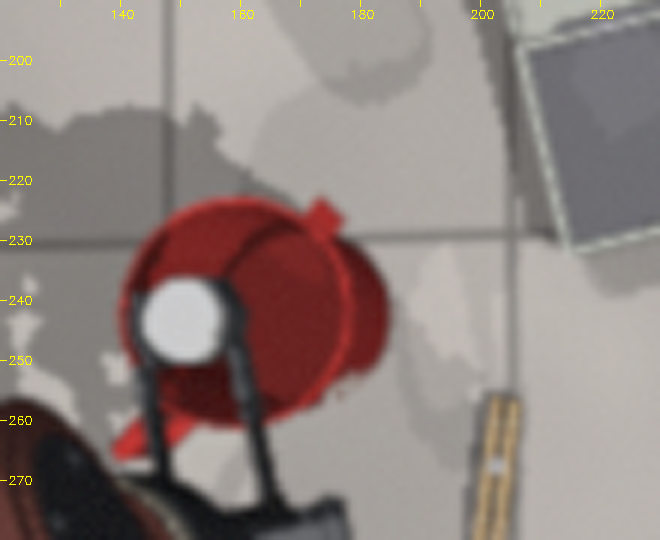

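View pics/s11.png

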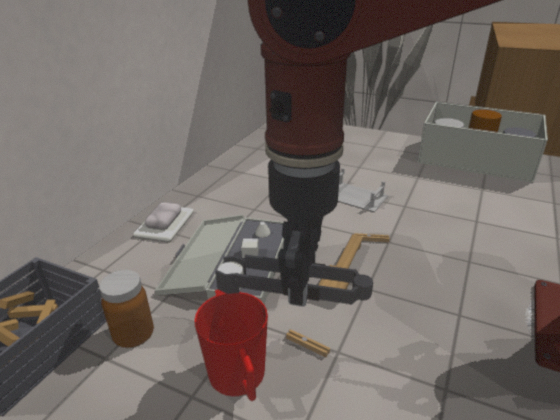

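Run:
```python
from h import *
import pickle
c=pickle.load(open("w11.pkl","rb"));cs=pickle.load(open("cams.pkl","rb"))
for z in(190,197,204): print("tab top",z,onz(cs["top"],(150.8,243.5),z))
print(tri(cs["top"],(150.8,243.5),cs["side"],(231.5,268)), "wrist",onz(c,(277,43),197))
print("jug",onz(cs["top"],(159.3,242),115),"rim near",onz(c,(275,149),115), onz(c,(178.5,45),115),onz(c,(370.5,45),115))
```

```text
tab top 190 [500.7 299.7 190. ]
tab top 197 [500.6 297.5 197. ]
tab top 204 [500.5 295.4 204. ]
(array([501.3, 297.8, 197.5]), array([0.3, 0.6])) wrist [502.5 300.2 197. ]
jug [505.2 300.6 115. ] rim near [458.8 292.2 115. ] [500.5 351.1 115. ] [520.5 255.3 115. ]
```

The tablet is about 5 mm from the rim centre and its underside is at about 171 mm. One small trim, then I'll let it settle.

```bash
python3 -m jog '[[[2,-1,0],[0,0,0],0],[[4,-2,0],[0,0,0],0],[[4,-2,0],[0,0,0],0],[[4,-2,0],[0,0,0],0],[[4,-2,0],[0,0,0],0]]' 45
python3 -m jog '[[[0,0,0],[0,0,0],0],[[0,0,0],[0,0,0],0],[[0,0,0],[0,0,0],0]]'
python3 - <<'E'
from h import *
from cell import bot
t=bot.capture("top"); cv2.imwrite("pics/t12.png",t["frame"])
w=bot.capture("wrist"); cv2.imwrite("pics/w12.png",w["frame"])
print(bot.observe()["dq"])
E
```

```text
clock: 11.1
position: [414.8, 283.9, 178.2]
tool_rot: [3.142, 0.0, 0.205]
force: [0.2, -0.1, -0.8]
gripper_width: 47.2
clock: 11.4
position: [414.8, 284.0, 178.3]
tool_rot: [-3.142, -0.0, 0.205]
force: [0.0, 0.2, -1.4]
gripper_width: 47.6
[ 4.30012571e-04 -2.28142237e-04 -2.32995505e-04 -4.87732107e-04
 -2.88837599e-04 -7.28987446e-06]
```

View pics/t12.png

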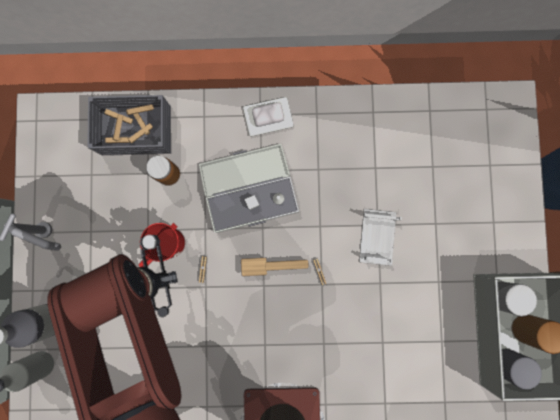

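View pics/w12.png

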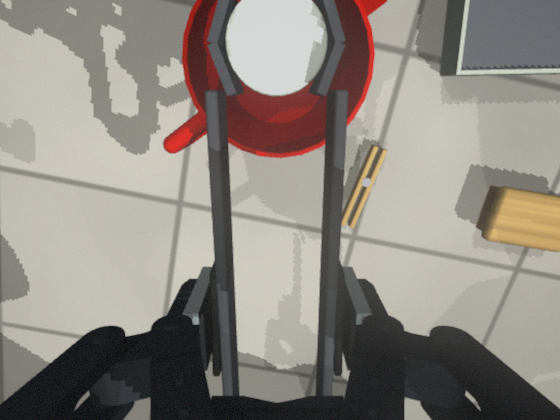

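The tablet is still in the jaws over the jug's mouth: tablet (277,43) and rim centre about (278,55) in the wrist view. In the top view the jug, box, other tablets, brush, pegs and jar stand where they were. Handing in.

```bash
python3 -c "
from cell import bot
print(bot.finish_job())"
```

```text
the job is handed in; nothing more can be done
None
```

The job is handed in with the round tablet held in the tongs over the jug's mouth. `bot.finish_job()` reports no verdict.

- **What I did:** I gripped the tongs by both arm pads and lifted them straight off the rack, squeezed to 55 mm. I lowered the open jaws over the round tablet and closed them at 40 N; the opening stopped at 47.4 mm, where 48 mm was expected. I then raised the grip to 45 N, lifted the tablet out and carried it to the jug.
- **Last checks:** By my estimate the tablet is within about 5 mm of the jug mouth's centre (limit 30 mm) and its underside is near 171 mm (limit 120 mm). The arm was still, and the opening was steady at 47.2–47.6 mm. In the last pictures the jug, the box with the other two tablets, the brush, the pegs and the jar looked unmoved.
- **Disagreements:** Position estimates from the different views differed by 1–3 mm. One early check was further out: the rough pixel readings gave heights of 33 and 43 mm for the tongs' arm ends, where 54 mm was expected. I did not use those two; I relied on the hinge height (53.5 mm) and the matching side-view projections.
- **Not measured directly:** I judged contact in the jaws from the finger opening and the pictures.

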